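# Clamp the vacuum egg-test bell to its chamber

## Robot

A 7-joint arm with a two-finger parallel gripper is mounted at the origin on the work surface. World frame = base frame: x ahead of the robot, y to its left, z up, the work surface at z = 0. Lengths are in m, angles in rad, forces in N, time in s.
With the tool pointing down it reaches from about 0.425 to 0.925 m from the base axis. Payload 6.8 kg.
Tool frame: the origin (TCP) lies on the centre line of the jaws, within the pads' length; the fingertips stand 19 mm ahead of it and the grasp point (between the pads) is the TCP; z points along the fingers, y is the line along which they close (so a half turn about z gives the same grasp; the last joint's range is limited). The gripper opens to 85 mm and grips with 20 to 120 N. Pads are 22 mm wide; open, the fingers measure 114 mm over their backs; the gripper's body (76 mm by 85 mm) begins 54 mm behind the grasp point. The pads swing forward as they close: fully open they stand 13 mm farther back than shut.
Start: joints at [1.099, 0.477, 0.022, 1.555, -0.011, 1.109, -0.083], TCP at [0.24, -0.631, 0.25] pointing down, gripper open.
Joint ranges: [-2.96, 2.96], [-0.34, 2.1], [-1.41, 1.46], [0.24, 2.44], [-1.37, 4.51], [0.17, 1.92], [-2.96, 2.96]. Speed limits (rad/s): [2.39, 2.39, 3.14, 3.14, 3.14, 3.14, 3.14].

## Interface

Orientations are given as a rotation vector (axis times angle).
In Python, from bench import r gives the robot as it stands. The module is installed in compiled form; this text tells all that it offers.
- The arm moves only by the tool arm_command, never from a script. Its argument "rows" is a list of rows, each an object of numbers: "fingers": the opening, from -1 (shut) to 1 (fully open); "x", "y", "z": the shift along the tool's x, y, z in m; "ax", "ay", "az": the turn, a rotation vector about the tool's x, y, z in degrees. In form: [{"fingers": .., "x": .., "y": .., "z": .., "ax": .., "ay": .., "az": ..}, ...]. A call has 1 to 10 rows; each row shifts and turns the commanded pose from where the row before left it, along the tool's axes as they then stand; what a row does not reach is not made up. A row lasts 1/12 s, in which the tool goes at most 41.7 mm and 7.16 degrees, less where a joint would pass 70% of its speed; a pose out of reach is approached as far as the arm can. A call is refused whole if a number of a shift passes 0.0417 or a number of a turn 7.16, either way. A call with a gripper value outside its range is refused whole. The fingers move at their own pace and stop on an object; "grip_force" is the grip in N (left out, the last holds). Time passes only in rows, so rows that do not move let the fingers close. It gives the time, the measured TCP pose, the force, the opening and the grip force at its end, in the units of the state.
- r.get_obs(): the state, without advancing time (a new reading comes with each control period).
- r.grab_frame(name): name is "scene" or "top" or "wrist"; returns a dict with "frame" (480x640x3 uint8, red, green, blue), "depth" (480x640 float32, m along the optical axis (not along the pixel's ray), 0 where there is no reading), "K" (3x3 intrinsics, pixels), "distortion" ([k1, k2, p1, p2, k3] as OpenCV has them; the pictures are not rectified), "world_from_camera" (4x4, takes a point from camera to world coordinates). Camera axes: x right, y down, z forward; pixel columns grow to the right and rows downward; lengths in m; the calibration is good to about 2 mm. A picture is of the moment at which its call begins.
- r.hand_in(): hands the job in; it is judged then, once.
The state is a dict: "clock": time; "joints": joint angles; "qvel": joint speeds; "tau": joint torques, N m; "tcp_pos": TCP position; "orientation": TCP orientation; "contact_force": force on the tool from outside, world axes, zero at the start; "moment": the same for the moment, N m; "grip_width": finger opening in m; "gripper_force": force on a finger pad.
Only numpy, scipy, OpenCV 4.12 (cv2) and the standard library are available. Lean on these libraries where they do the work, as an engineer would, in place of code of your own. Each camera call takes 0.05 s, during which the arm holds its last target. There are 200 camera calls.

## Task

Swing the open half of the steel clamp ring shut around the flanges of the glass bell and the chamber, which also pushes the bell home onto the middle of its seat. Then fold the red hook latch over and press it fully down so that it holds the ring closed. Work gently, keep the bell flat on its seat, and leave everything else on the bench where it is.

Things in the scene. Friction and masses are not known exactly. Their poses are not given: they have to be found in the camera images.
- chamber: Fixed vacuum chamber: blue base 150 x 200 x 12 mm, aluminium pot with a 90 mm flange (top 58 mm high). Origin on the pot's axis at bench level, z up. The fixed half of the steel clamp ring (outer radius 55, top 74 mm high) is on its +x side. The ring's ears (y -52 to -84, 50 to 72 mm high, each 14 mm thick) stand either side of x = 0 when shut, a sprung bumper between them
- seat (a point): centre of the chamber flange's top face, on the chamber axis, 58 mm above the bench; axes as the chamber
- bell_flange (a point): centre of the underside of the loose glass bell's flange (90 mm diameter, 8 mm thick; clear dome 68 mm wide, 60 mm high in all; about 0.3 kg). It stands on the chamber flange 5 to 9 mm off centre towards chamber -x; the closing ring slides it home, with 2 mm of play. Fragile: press on it with no more than 10 N
- jaw (a joint): swinging half of the ring on its vertical pin, rad: 0 shut, positive open (clockwise from above, free end towards chamber -x). Light friction, stays where left. From about 0.05 inwards it meets a sprung bumper: 4 N at the paddle at first, 6 N at 0. Let go, it springs back to about 0.05; the latch draws it in the rest. Over 30 N damages it
- jaw_hinge (a point): on the hinge pin's axis, 60 mm above the bench, at chamber (0, +60) mm; turns with the swinging half
- paddle (a point): centre of the yellow upright paddle on the swinging half: 26 mm wide along the line from the hinge pin, 10 mm thick across it, 34 mm tall, top 107 mm above the bench. At jaw 0 it lies (-56, -96) mm from the pin in chamber axes and its outer face, to be pushed, looks along (-0.86, 0.50); it turns with the jaw. Push it, or pinch it from above
- latch (a joint): red hook latch on its horizontal pin, rad: 0 fully down, positive raised (upright at the start; stiff, friction holds it). Folding down, its end goes to chamber -x, then down over the swinging ear. Its bevelled hook catches the ear if jaw is below 0.065 and draws it shut, taking 9 to 17 N of push near its end all the way, until a hard stop at 0, where it stays. Over 30 N damages it
- latch_pivot (a point): centre of the latch's pin, at chamber (30, -66) mm, 66 mm above the bench; the pin runs along chamber y
- latch_pad (a point): place to press on the latch arm's outer face (arm 64 mm long, 16 mm wide), 45 mm along the arm from the pin and 20 mm off it. With the latch at 0 the face looks up, 86 mm above the bench, and this point lies 45 mm from the pin towards chamber -x; it turns with the latch
- beaker_a_rim (a point): centre of the mouth of a clear plastic beaker (72 mm wide, 115 mm tall) behind the chamber; a bystander
- beaker_b_rim (a point): centre of the mouth of a second such beaker; a bystander
- jug: clear jug with a handle (90 mm wide, 140 mm tall), origin under its centre; a bystander
- gasket: spare black rubber gasket ring (84 mm wide, 5 mm high) lying on the bench; a bystander
- eggcup: blue egg cup (48 mm wide) with a white egg, 66 mm tall, origin under its centre; a bystander
- wrench: steel wrench lying on the bench, origin under its middle; a bystander
- eggtray: cardboard tray of white eggs, 240 x 240 mm, 62 mm tall, heavy and fixed
Things that resemble listed ones, but are neither listed nor needed, are in the scene too. Leave any turquoise look-alike of the part that bears bell_flange alone.

How it is judged:
By the outcome, as a careful person would: the job done as asked, in the order asked, and still so for the second after the job is handed in, with the robot touching nothing.
It also fails if it takes over 64 s, if anything falls off the work surface, if the arm or the gripper's body presses on something with over 40 N, if the wrist force passes 120 N, or if a joint passes its speed limit or range.

## Working session

There is one attempt and no reset: what is moved stays moved. The work goes in short steps, Python scripts to look and compute and a tool call to move; the robot and the scene stay as the last step left them, time stands still between calls to the robot, and variables do not carry over. Pictures are saved under pics/ and viewed, at most 10 in all, crops included, and the job is handed in when it is done.

Besides the shell and the picture viewer there is one more tool, called after ">>>" in YAML: its name, and indented under it one key for each argument. arm_command: Moves the arm, as the interface text tells. Its arguments: {"type":"object","properties":{"rows":{"type":"array"},"grip_force":{"type":"number"}},"required":["rows"]}

```bash
mkdir -p pics; cat > h.py <<'E'
import numpy as np, cv2
from bench import r
def grab(n,save):
    d=r.grab_frame(n); np.savez(''+save+'.npz',**{k:np.array(v) for k,v in d.items()})
    cv2.imwrite('pics/'+save+'.png',d['frame'][:,:,::-1]); return d
def load(s): return np.load(''+s+'.npz')
def ray(d,u,v):
    p=cv2.undistortPoints(np.array([[[u,v]]],float),d['K'],d['distortion'])[0,0]
    T=d['world_from_camera']; return T[:3,3],T[:3,:3]@np.array([p[0],p[1],1])
def atz(d,u,v,z):
    o,k=ray(d,u,v); return o+k*(z-o[2])/k[2]
def dep(d,u,v):
    o,k=ray(d,u,v); return o+k*d['depth'][int(round(v)),int(round(u))]
def proj(d,P):
    T=np.linalg.inv(d['world_from_camera']); P=np.atleast_2d(P)
    c=P@T[:3,:3].T+T[:3,3]
    return cv2.projectPoints(c,np.zeros(3),np.zeros(3),d['K'],d['distortion'])[0][:,0]
E
python3 - <<'E'
from h import *
for n in ['scene','top']:
    d=grab(n,n+'0'); print(n,d['K'],d['world_from_camera'])
print(r.get_obs())
E
```

```text
scene [[577.15316197   0.         314.36650267]
 [  0.         577.15316197 229.94580575]
 [  0.           0.           1.        ]] [[-0.4315485   0.59639717 -0.67681334  1.40776306]
 [ 0.90207012  0.28035534 -0.32813165  0.47922628]
 [-0.00594856 -0.75213782 -0.658979    0.92063054]
 [ 0.          0.          0.          1.        ]]
top [[448.98756709   0.         320.23289095]
 [  0.         448.98756709 240.91195077]
 [  0.           0.           1.        ]] [[-0.00250005 -0.99712164  0.07577723  0.49151587]
 [-0.9998962   0.00141739 -0.01433782  0.07659615]
 [ 0.01418914 -0.07580521 -0.99702168  1.11692002]
 [ 0.          0.          0.          1.        ]]
{'clock': 0.1, 'joints': array([ 1.09891051,  0.47777467,  0.02230235,  1.55635937, -0.0114921 ,
        1.10934207, -0.08309796]), 'qvel': array([-0.00170804, -0.00295854, -0.00072584, -0.00305434,  0.00045219,
       -0.00035624, -0.00088478]), 'tau': array([ 3.54662247e-03, -5.97763717e+01,  1.61304016e+00, -2.81956315e+01,
        1.27346430e-02,  5.02615847e-03, -1.42958498e-05]), 'tcp_pos': array([ 0.23999992, -0.6303321 ,  0.24938091]), 'orientation': array([-3.08807509e+00, -5.68074544e-01,  6.81023219e-04]), 'contact_force': array([ 0.43633196, -0.44254639, -0.51532707]), 'moment': array([-0.0059537 , -0.00109801, -0.02148575]), 'gripper_force': 0.0, 'grip_width': 0.08544491371232305}
```

View pics/scene0.png

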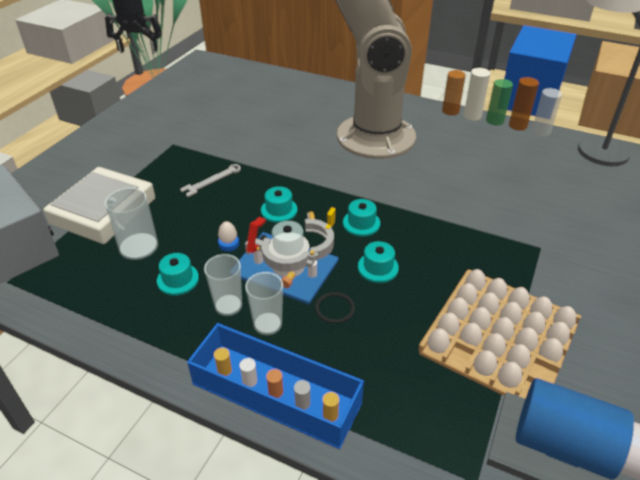

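View pics/top0.png

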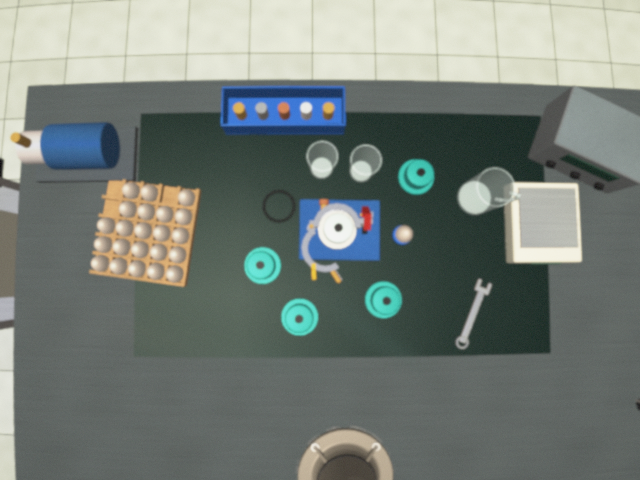

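The scene shows the chamber at about (285,250). In the top view the blue base is at (340,230), the red latch at (366,218), the yellow paddle at (313,270), and the turquoise look-alikes at (262,265), (300,317), (384,300) and (416,176). The white bell at (338,228) is the one on the chamber. Next, a close crop.

```bash
python3 - <<'E'
import cv2,numpy as np
a=cv2.imread('pics/top0.png')[185:295,285:395]; b=cv2.imread('pics/scene0.png')[195:305,230:340]
cv2.imwrite('pics/c1.png',np.hstack([cv2.resize(x,(400,400),interpolation=cv2.INTER_CUBIC) for x in(a,b)]))
E
```

```text
(no output)
```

View pics/c1.png

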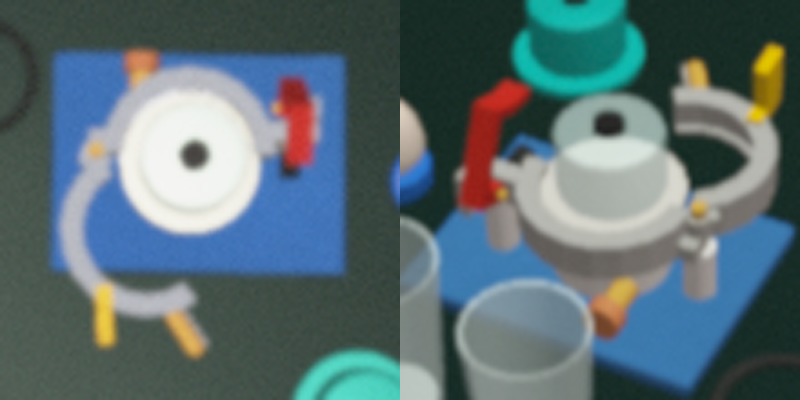

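The left crop shows the hinge pin at about (95,149), the paddle top at (104,315), the swinging ear at (187,333), and the latch at (297,120). The base corners are at (53,52), (345,55), (345,274) and (52,272). The bell on the chamber is the white/clear one, not turquoise, so this is the right assembly.

```bash
python3 - <<'E'
from h import *
d=load('top0')
f=lambda u,v:(285+u*.275,185+v*.275)
c=[atz(d,*f(*p),.012) for p in [(53,52),(345,55),(345,274),(52,272)]]
print(np.round(c,4)); C=np.mean(c,0); yv=(c[0]-c[1]+c[3]-c[2]); yaw=np.arctan2(-yv[0],yv[1]); print('C',C,'yaw',yaw)
h=atz(d,*f(95,149),.08); print('pin',h)
R=np.array([[np.cos(yaw),-np.sin(yaw)],[np.sin(yaw),np.cos(yaw)]])
print('pin pred',C[:2]+R@[0,.06])
# yellow mask
for n in ['top0','scene0']:
    e=load(n); hsv=cv2.cvtColor(e['frame'],cv2.COLOR_RGB2HSV)
    m=cv2.inRange(hsv,(22,170,120),(32,255,255)); 
    N,_,st,ce=cv2.connectedComponentsWithStats(m)
    for i in range(1,N):
        if st[i,4]>10: print(n,st[i],ce[i], dep(e,*ce[i]))
# cloud of yellow and heights
e=load('top0')
hsv=cv2.cvtColor(e['frame'],cv2.COLOR_RGB2HSV)
for nm,lo,hi in [('yel',(22,170,120),(32,255,255)),('red',(0,170,80),(6,255,255))]:
  m=cv2.inRange(hsv,lo,hi); ys,xs=np.nonzero(m[185:295,285:395])
  P=np.array([dep(e,x+285,y+185) for x,y in zip(xs,ys)]);P=P[P[:,2]>.05]
  print(nm,len(P),P.min(0),P.max(0),np.median(P,0)); 
  t=P[P[:,2]>.095]; print(len(t),t.mean(0) if len(t) else '')
E
```

```text
[[ 0.6793  0.1118  0.012 ]
 [ 0.6774 -0.0885  0.012 ]
 [ 0.5271 -0.0865  0.012 ]
 [ 0.529   0.1123  0.012 ]]
C [0.60321386 0.01230533 0.012     ] yaw -0.009458071508959623
pin [0.60513763 0.0827473  0.08      ]
pin pred [0.60378134 0.07230265]
top0 [312 266   4  13  40] [313.35  273.025] [0.49600803 0.0777031  0.10751972]
scene0 [326 207  10  21 131] [330.70229008 216.90839695] [0.50810439 0.0835923  0.09825163]
yel 40 [0.48487335 0.07399439 0.07520284] [0.51234561 0.08074399 0.11278415] [0.49605411 0.0784781  0.10794206]
38 [0.49524034 0.0776627  0.10829174]
red 104 [ 0.59391537 -0.04725358  0.06925879] [ 0.64551022 -0.03524521  0.1296064 ] [ 0.61811201 -0.04082636  0.12054573]
98 [ 0.61701264 -0.0412475   0.12025689]
```

>>> arm_command:
  rows:
    - {"fingers": -1,"x": 0.012,"y": -0.01}
    - {"fingers": -1,"x": 0.024,"y": -0.02}
    - {"fingers": -1,"x": 0.024,"y": -0.02}
    - {"fingers": -1,"x": 0.024,"y": -0.02}
    - {"fingers": -1,"x": 0.024,"y": -0.02}
    - {"fingers": -1,"x": 0.024,"y": -0.02}
    - {"fingers": -1,"x": 0.024,"y": -0.02}
    - {"fingers": -1,"x": 0.024,"y": -0.02}
    - {"fingers": -1,"x": 0.024,"y": -0.02}
    - {"fingers": -1,"x": 0.024,"y": -0.02}
  grip_force: 40

```text
validation failed for argument at $.ro...
```

>>> arm_command:
  rows:
    - {"fingers": -1,"x": 0.024,"y": -0.02}
    - {"fingers": -1,"x": 0.024,"y": -0.02}
    - {"fingers": -1,"x": 0.024,"y": -0.02}
    - {"fingers": -1,"x": 0.024,"y": -0.02}
    - {"fingers": -1,"az": -7}
    - {"fingers": -1,"az": -7}
    - {"fingers": -1,"az": -7}
    - {"fingers": -1,"az": -7}
    - {"fingers": -1,"az": -7}
    - {"fingers": -1}

```text
validation failed for argument at $.ro...
```

>>> arm_command:
  rows:
    - {"fingers": -1,"az": -7}
    - {"fingers": -1,"az": -7}
    - {"fingers": -1,"az": -7}
    - {"fingers": -1,"az": -7}
    - {"fingers": -1,"az": -7}
    - {"fingers": -1}

```text
validation failed for argument at $.ro...
```

```bash
cat >> h.py <<'E'
from scipy.spatial.transform import Rotation as Ro
def to(P,yaw=None):
    o=r.get_obs(); R=Ro.from_rotvec(o['orientation']).as_matrix()
    y=np.degrees(np.arctan2(R[1,0],R[0,0]))
    print('t',round(o['clock'],2),'tcp',np.round(o['tcp_pos'],4),'yaw',round(y,1),'F',np.round(o['contact_force'],1),'tool z',np.round(R[:,2],3),'w',round(o['grip_width'],4),'j7',round(o['joints'][6],2))
    print('tool delta',np.round(R.T@(np.array(P)-o['tcp_pos']),4), 'az', None if yaw is None else round(-(yaw-y),1))
E
python3 -c "
from h import *
to([.495,.12,.25],92)"
```

```text
t 0.1 tcp [ 0.24   -0.6303  0.2494] yaw 20.8 F [ 0.4 -0.4 -0.5] tool z [-0.001  0.002 -1.   ] w 0.0854 j7 -0.08
tool delta [ 5.053e-01 -6.105e-01  4.000e-04] az -71.2
```

>>> arm_command:
  rows:
    - {"fingers": -1,"x": 0.012,"y": -0.01,"z": 0,"ax": 0,"ay": 0,"az": 0}
    - {"fingers": -1,"x": 0.024,"y": -0.02,"z": 0,"ax": 0,"ay": 0,"az": 0}
    - {"fingers": -1,"x": 0.024,"y": -0.02,"z": 0,"ax": 0,"ay": 0,"az": 0}
    - {"fingers": -1,"x": 0.024,"y": -0.02,"z": 0,"ax": 0,"ay": 0,"az": 0}
    - {"fingers": -1,"x": 0.024,"y": -0.02,"z": 0,"ax": 0,"ay": 0,"az": 0}
    - {"fingers": -1,"x": 0.024,"y": -0.02,"z": 0,"ax": 0,"ay": 0,"az": 0}
    - {"fingers": -1,"x": 0.024,"y": -0.02,"z": 0,"ax": 0,"ay": 0,"az": 0}
    - {"fingers": -1,"x": 0.024,"y": -0.02,"z": 0,"ax": 0,"ay": 0,"az": 0}
    - {"fingers": -1,"x": 0.024,"y": -0.02,"z": 0,"ax": 0,"ay": 0,"az": 0}
    - {"fingers": -1,"x": 0.024,"y": -0.02,"z": 0,"ax": 0,"ay": 0,"az": 0}
  grip_force: 40

```text
clock: 0.93
tcp_pos: [0.3859, -0.3706, 0.25]
orientation: [-3.089, -0.568, 0.001]
contact_force: [-0.1, 1.0, -1.1]
grip_width: -0.0
gripper_force: 0.0
```

>>> arm_command:
  rows:
    - {"fingers": -1,"x": 0.024,"y": -0.02,"z": 0,"ax": 0,"ay": 0,"az": 0}
    - {"fingers": -1,"x": 0.024,"y": -0.02,"z": 0,"ax": 0,"ay": 0,"az": 0}
    - {"fingers": -1,"x": 0.024,"y": -0.02,"z": 0,"ax": 0,"ay": 0,"az": 0}
    - {"fingers": -1,"x": 0.024,"y": -0.02,"z": 0,"ax": 0,"ay": 0,"az": 0}
    - {"fingers": -1,"x": 0,"y": 0,"z": 0,"ax": 0,"ay": 0,"az": -7}
    - {"fingers": -1,"x": 0,"y": 0,"z": 0,"ax": 0,"ay": 0,"az": -7}
    - {"fingers": -1,"x": 0,"y": 0,"z": 0,"ax": 0,"ay": 0,"az": -7}
    - {"fingers": -1,"x": 0,"y": 0,"z": 0,"ax": 0,"ay": 0,"az": -7}
    - {"fingers": -1,"x": 0,"y": 0,"z": 0,"ax": 0,"ay": 0,"az": -7}
    - {"fingers": -1,"x": 0,"y": 0,"z": 0,"ax": 0,"ay": 0,"az": -7}

```text
clock: 1.77
tcp_pos: [0.4467, -0.2631, 0.25]
orientation: [-2.675, -1.646, 0.001]
contact_force: [0.0, -0.6, 0.6]
grip_width: 0.0003
gripper_force: 0.0
```

>>> arm_command:
  rows:
    - {"fingers": -1,"x": 0,"y": 0,"z": 0,"ax": 0,"ay": 0,"az": -7}
    - {"fingers": -1,"x": 0,"y": 0,"z": 0,"ax": 0,"ay": 0,"az": -7}
    - {"fingers": -1,"x": 0,"y": 0,"z": 0,"ax": 0,"ay": 0,"az": -7}
    - {"fingers": -1,"x": 0,"y": 0,"z": 0,"ax": 0,"ay": 0,"az": -7}
    - {"fingers": -1,"x": 0,"y": 0,"z": 0,"ax": 0,"ay": 0,"az": 0}

```text
clock: 2.18
tcp_pos: [0.4466, -0.2632, 0.2499]
orientation: [-2.2, -2.242, 0.0]
contact_force: [0.3, 0.0, -0.3]
grip_width: -0.0
gripper_force: 0.0
```

```bash
python3 -c "
from h import *
to([.495,.12,.25],92)"
```

```text
t 2.18 tcp [ 0.4466 -0.2632  0.2499] yaw 91.1 F [ 0.3  0.  -0.3] tool z [-0.001  0.    -1.   ] w -0.0 j7 0.34
tool delta [3.822e-01 5.560e-02 1.000e-04] az -0.9
```

>>> arm_command:
  rows:
    - {"fingers": -1,"x": 0.03,"y": 0.0045,"z": 0,"ax": 0,"ay": 0,"az": 0}
    - {"fingers": -1,"x": 0.03,"y": 0.0045,"z": 0,"ax": 0,"ay": 0,"az": 0}
    - {"fingers": -1,"x": 0.03,"y": 0.0045,"z": 0,"ax": 0,"ay": 0,"az": 0}
    - {"fingers": -1,"x": 0.03,"y": 0.0045,"z": 0,"ax": 0,"ay": 0,"az": 0}
    - {"fingers": -1,"x": 0.03,"y": 0.0045,"z": 0,"ax": 0,"ay": 0,"az": 0}
    - {"fingers": -1,"x": 0.03,"y": 0.0045,"z": 0,"ax": 0,"ay": 0,"az": 0}
    - {"fingers": -1,"x": 0.03,"y": 0.0045,"z": 0,"ax": 0,"ay": 0,"az": 0}
    - {"fingers": -1,"x": 0.03,"y": 0.0045,"z": 0,"ax": 0,"ay": 0,"az": 0}
    - {"fingers": -1,"x": 0.03,"y": 0.0045,"z": 0,"ax": 0,"ay": 0,"az": 0}
    - {"fingers": -1,"x": 0.03,"y": 0.0045,"z": 0,"ax": 0,"ay": 0,"az": 0}

```text
clock: 3.02
tcp_pos: [0.4873, 0.0388, 0.2502]
orientation: [2.21, 2.233, -0.0]
contact_force: [0.1, -1.0, -0.7]
grip_width: -0.0003
gripper_force: 0.0
```

>>> arm_command:
  rows:
    - {"fingers": -1,"x": 0.03,"y": 0.0045,"z": 0,"ax": 0,"ay": 0,"az": 0}
    - {"fingers": -1,"x": 0.03,"y": 0.0045,"z": 0,"ax": 0,"ay": 0,"az": 0}
    - {"fingers": -1,"x": 0.03,"y": 0.002,"z": 0,"ax": 0,"ay": 0,"az": 0}
    - {"fingers": -1,"x": 0,"y": 0,"z": 0,"ax": 0,"ay": 0,"az": 0}
    - {"fingers": -1,"x": 0,"y": 0,"z": 0,"ax": 0,"ay": 0,"az": 0}

```text
clock: 3.43
tcp_pos: [0.4968, 0.1295, 0.2502]
orientation: [-2.204, -2.238, -0.0]
contact_force: [0.4, -0.5, -0.1]
grip_width: -0.0001
gripper_force: 0.0
```

```bash
python3 -c "
from h import *
to([.495,.12,.25],92)
d=grab('wrist','w1'); print(d['world_from_camera'])
C=np.array([.605,.024,0]);P=[[.495,.0775,.107],[.6055,.084,.08],C+[0,0,.074],C+[.03,-.066,.066],[.495,.12,.25],[.495,.12,.23],[.495,.12,.1]]
print(proj(d,P))"
```

```text
t 3.43 tcp [0.4968 0.1295 0.2502] yaw 90.9 F [ 0.4 -0.5 -0.1] tool z [-0.     0.001 -1.   ] w -0.0001 j7 -0.52
tool delta [-0.0095 -0.0019  0.0002] az -1.1
[[ 0.99987841  0.01521095  0.00343477  0.49764285]
 [ 0.01555052 -0.9561838  -0.29235377  0.20477888]
 [-0.00116271  0.29237163 -0.95630407  0.37439176]
 [ 0.          0.          0.          1.        ]]
[[316.29996109 298.51426255]
 [447.74224689 279.18885026]
 [437.2980749  337.80155396]
 [457.23076624 391.97168196]
 [311.87363985 359.28628401]
 [313.07913087 332.2712995 ]
 [317.06294006 243.4690874 ]]
```

View pics/w1.png

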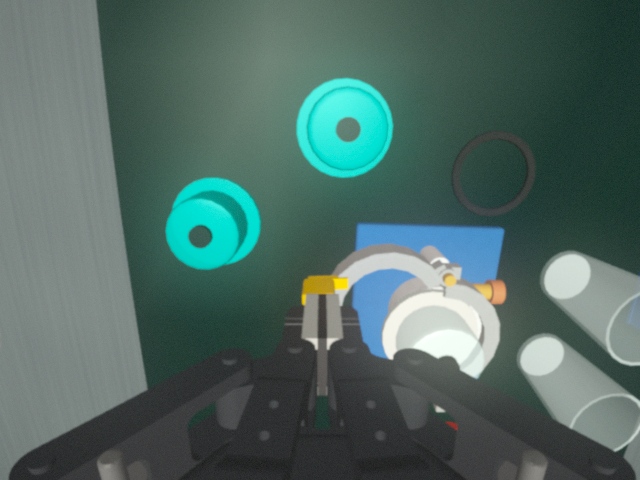

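The wrist view shows the pin at (449,279) where it was predicted. The paddle top spans (303..347, 276..~300), and the closed fingertips are at (322,293). Next I check the fingertip depth.

```bash
python3 -c "
from h import *
d=load('w1'); print(d['K'][0,0])
for u,v in [(312,297),(332,297),(312,310),(332,310),(322,330),(305,300),(340,300)]: print(u,v,np.round(dep(d,u,v),4))
for u,v in [(306,281),(325,279),(344,280)]: print('pad',np.round(dep(d,u,v),4),np.round(atz(d,u,v,.107),4))
print('corners',[np.round(atz(d,u,v,.107),4) for u,v in [(304,277),(347,277)]])
print('pin',atz(d,449,279,.08), dep(d,449,279),dep(d,452,272))
"

```

```text
378.3895087996019
312 297 [0.4946 0.1408 0.2387]
332 297 [0.5024 0.1411 0.239 ]
312 310 [0.4949 0.1409 0.2499]
332 310 [0.5022 0.1408 0.2495]
322 330 [0.4986 0.1409 0.2641]
305 300 [0.492  0.1412 0.2423]
340 300 [0.5153 0.0611 0.0748]
pad [0.4859 0.081  0.0808] [0.487 0.092 0.107]
pad [0.5019 0.0818 0.0778] [0.5014 0.0939 0.107 ]
pad [0.5179 0.0812 0.0779] [0.516  0.0933 0.107 ]
corners [array([0.4854, 0.0953, 0.107 ]), array([0.5182, 0.0958, 0.107 ])]
pin [0.6065567  0.08418443 0.08      ] [0.60671602 0.08400803 0.07956937] [0.61045166 0.08839085 0.07444936]
```

>>> arm_command:
  rows:
    - {"fingers": -1,"x": -0.011,"y": -0.0015,"z": 0.025,"ax": 0,"ay": 0,"az": -2.5}
    - {"fingers": -1,"x": -0.011,"y": -0.0015,"z": 0.03,"ax": 0,"ay": 0,"az": 0}
    - {"fingers": -1,"x": 0,"y": 0,"z": 0.03,"ax": 0,"ay": 0,"az": 0}
    - {"fingers": -1,"x": 0,"y": 0,"z": 0.03,"ax": 0,"ay": 0,"az": 0}
    - {"fingers": -1,"x": 0,"y": 0,"z": 0.02,"ax": 0,"ay": 0,"az": 0}
    - {"fingers": -1,"x": 0,"y": 0,"z": 0.01,"ax": 0,"ay": 0,"az": 0}
    - {"fingers": -1,"x": 0,"y": 0,"z": 0,"ax": 0,"ay": 0,"az": 0}

```text
clock: 4.07
tcp_pos: [0.4936, 0.1037, 0.1033]
orientation: [-2.158, -2.281, 0.006]
contact_force: [0.4, 0.7, 0.2]
grip_width: 0.0
gripper_force: 0.0
```

```bash
python3 -c "
from h import *
to([.494,.0935,.105],93.5)"
```

```text
t 4.07 tcp [0.4936 0.1037 0.1033] yaw 93.2 F [0.4 0.7 0.2] tool z [-0.004 -0.002 -1.   ] w 0.0 j7 -0.58
tool delta [-0.0102 -0.0002 -0.0017] az -0.3
```

>>> arm_command:
  rows:
    - {"fingers": -1,"x": -0.005,"y": 0,"z": 0,"ax": 0,"ay": 0,"az": 0}
    - {"fingers": -1,"x": -0.005,"y": 0,"z": 0,"ax": 0,"ay": 0,"az": 0}
    - {"fingers": -1,"x": -0.003,"y": -0.0004,"z": 0,"ax": 0,"ay": 0,"az": -1.5}
    - {"fingers": -1,"x": -0.0058,"y": -0.0007,"z": 0,"ax": 0,"ay": 0,"az": -3}
    - {"fingers": -1,"x": -0.0058,"y": -0.0007,"z": 0,"ax": 0,"ay": 0,"az": -3}
    - {"fingers": -1,"x": -0.0058,"y": -0.0007,"z": 0,"ax": 0,"ay": 0,"az": -3}
    - {"fingers": -1,"x": 0,"y": 0,"z": 0,"ax": 0,"ay": 0,"az": 0}

```text
clock: 4.65
tcp_pos: [0.4967, 0.0732, 0.1067]
orientation: [1.937, 2.47, 0.001]
contact_force: [0.0, -0.2, -0.4]
grip_width: 0.0002
gripper_force: 0.0
```

```bash
cat >> h.py <<'E'
PIN=np.array([.6065,.084])
def track():
    to([0,0,0]); o=r.get_obs(); R=Ro.from_rotvec(o['orientation']).as_matrix(); x=R[:2,0];y=R[:2,1]
    v=o['tcp_pos'][:2]-PIN; print('tang off %.4f radial %.4f'%(v@x,-v@y),'jaw deg %.1f'%(-120.8-(np.degrees(np.arctan2(-y[1],-y[0]))+ (v@x-.0163)/-.111*57.3 if 0 else 0)), 'phi',np.degrees(np.arctan2(-y[1],-y[0])), 'Ftool',np.round(R.T@o['contact_force'],1))
E
python3 -c "
from h import *
track()"
```

```text
t 4.65 tcp [0.4967 0.0732 0.1067] yaw 103.8 F [ 0.  -0.2 -0.4] tool z [ 0.002 -0.001 -1.   ] w 0.0002 j7 -0.36
tool delta [ 0.0475 -0.5     0.1055] az None
tang off 0.0156 radial 0.1092 jaw deg -120.8 phi -166.21202449946472 Ftool [-0.2 -0.   0.4]
```

>>> arm_command:
  rows:
    - {"fingers": -1,"x": -0.0058,"y": -0.0007,"z": 0,"ax": 0,"ay": 0,"az": -3}
    - {"fingers": -1,"x": -0.0058,"y": -0.0007,"z": 0,"ax": 0,"ay": 0,"az": -3}
    - {"fingers": -1,"x": -0.0058,"y": -0.0007,"z": 0,"ax": 0,"ay": 0,"az": -3}
    - {"fingers": -1,"x": -0.0058,"y": -0.0007,"z": 0,"ax": 0,"ay": 0,"az": -3}
    - {"fingers": -1,"x": -0.0058,"y": -0.0007,"z": 0,"ax": 0,"ay": 0,"az": -3}
    - {"fingers": -1,"x": -0.0058,"y": -0.0007,"z": 0,"ax": 0,"ay": 0,"az": -3}
    - {"fingers": -1,"x": -0.0058,"y": -0.0007,"z": 0,"ax": 0,"ay": 0,"az": -3}
    - {"fingers": -1,"x": -0.0058,"y": -0.0007,"z": 0,"ax": 0,"ay": 0,"az": -3}
    - {"fingers": -1,"x": 0,"y": 0,"z": 0,"ax": 0,"ay": 0,"az": 0}

```text
clock: 5.4
tcp_pos: [0.5106, 0.0293, 0.1062]
orientation: [1.383, 2.819, 0.0]
contact_force: [0.2, -0.5, -0.9]
grip_width: 0.0003
gripper_force: 0.0
```

```bash
python3 -c "
from h import *
track()
d=grab('scene','s2');w=grab('wrist','w2')
a=cv2.resize(d['frame'][170:320,215:365],(400,400),interpolation=cv2.INTER_CUBIC);b=cv2.resize(w['frame'][150:450,200:500],(400,400))
cv2.imwrite('pics/c2.png',np.hstack([a,b])[:,:,::-1])"
```

```text
t 5.4 tcp [0.5106 0.0293 0.1062] yaw 127.7 F [ 0.2 -0.5 -0.9] tool z [ 0.002 -0.001 -1.   ] w 0.0003 j7 0.09
tool delta [ 0.2894 -0.4219  0.1053] az None
tang off 0.0154 radial 0.1093 jaw deg -120.8 phi -142.2752195463869 Ftool [-0.5 -0.1  0.9]
```

View pics/c2.png

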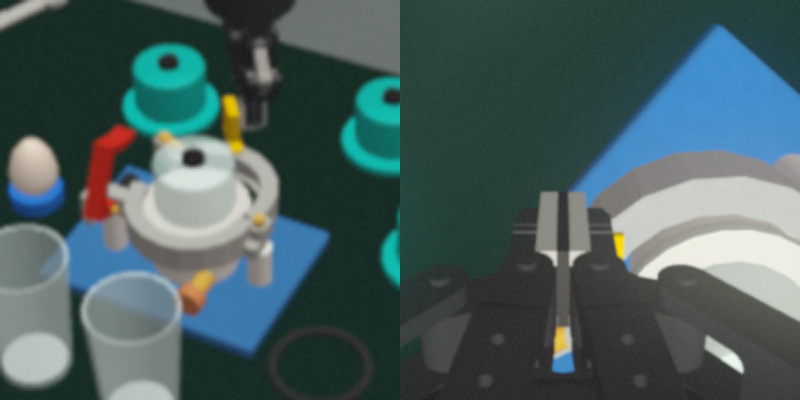

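The jaw is now about 21° open. The paddle at (232,120) in the left crop rests against the finger, and nothing else has been touched.

>>> arm_command:
  rows:
    - {"fingers": -1,"x": -0.0029,"y": -0.0004,"z": 0,"ax": 0,"ay": 0,"az": -1.5}
    - {"fingers": -1,"x": -0.0029,"y": -0.0004,"z": 0,"ax": 0,"ay": 0,"az": -1.5}
    - {"fingers": -1,"x": -0.0029,"y": -0.0004,"z": 0,"ax": 0,"ay": 0,"az": -1.5}
    - {"fingers": -1,"x": -0.0029,"y": -0.0004,"z": 0,"ax": 0,"ay": 0,"az": -1.5}
    - {"fingers": -1,"x": -0.0029,"y": -0.0004,"z": 0,"ax": 0,"ay": 0,"az": -1.5}
    - {"fingers": -1,"x": -0.0029,"y": -0.0004,"z": 0,"ax": 0,"ay": 0,"az": -1.5}
    - {"fingers": -1,"x": -0.0029,"y": -0.0004,"z": 0,"ax": 0,"ay": 0,"az": -1.5}

```text
clock: 6.08
tcp_pos: [0.5211, 0.0143, 0.1057]
orientation: [1.118, 2.936, 0.0]
contact_force: [-1.3, -0.1, 1.3]
grip_width: 0.0
gripper_force: 0.5
```

>>> arm_command:
  rows:
    - {"fingers": -1,"x": -0.0019,"y": -0.0003,"z": 0,"ax": 0,"ay": 0,"az": -1}
    - {"fingers": -1,"x": -0.0019,"y": -0.0003,"z": 0,"ax": 0,"ay": 0,"az": -1}
    - {"fingers": -1,"x": -0.0019,"y": -0.0003,"z": 0,"ax": 0,"ay": 0,"az": -1}
    - {"fingers": -1,"x": -0.0019,"y": -0.0003,"z": 0,"ax": 0,"ay": 0,"az": -1}
    - {"fingers": -1,"x": -0.0019,"y": -0.0003,"z": 0,"ax": 0,"ay": 0,"az": -1}

```text
clock: 6.5
tcp_pos: [0.5277, 0.0067, 0.1054]
orientation: [0.986, 2.983, 0.0]
contact_force: [-1.0, 1.3, 1.1]
grip_width: 0.0001
gripper_force: 0.4
```

```bash
python3 -c "
from h import *
track()"
```

```text
t 6.5 tcp [0.5277 0.0067 0.1054] yaw 143.4 F [-1.   1.3  1.1] tool z [ 0.  0. -1.] w 0.0001 j7 0.38
tool delta [ 0.4198 -0.3198  0.1053] az None
tang off 0.0173 radial 0.1090 jaw deg -120.8 phi -126.57573124114971 Ftool [ 1.6  0.4 -1.1]
```

>>> arm_command:
  rows:
    - {"fingers": -1,"x": -0.0015,"y": -0.0002,"z": 0,"ax": 0,"ay": 0,"az": -0.8}
    - {"fingers": -1,"x": -0.0015,"y": -0.0002,"z": 0,"ax": 0,"ay": 0,"az": -0.8}
    - {"fingers": -1,"x": -0.0015,"y": -0.0002,"z": 0,"ax": 0,"ay": 0,"az": -0.8}
    - {"fingers": -1,"x": 0,"y": 0,"z": 0,"ax": 0,"ay": 0,"az": 0}

```text
clock: 6.83
tcp_pos: [0.531, 0.0033, 0.1052]
orientation: [0.924, 3.003, 0.0]
contact_force: [-0.5, 0.0, -0.2]
grip_width: 0.0002
gripper_force: 0.0
```

>>> arm_command:
  rows:
    - {"fingers": -1,"x": -0.0015,"y": -0.0002,"z": 0,"ax": 0,"ay": 0,"az": -0.8}
    - {"fingers": -1,"x": -0.0015,"y": -0.0002,"z": 0,"ax": 0,"ay": 0,"az": -0.8}
    - {"fingers": -1,"x": 0,"y": 0,"z": 0,"ax": 0,"ay": 0,"az": 0}

```text
clock: 7.08
tcp_pos: [0.5327, 0.0016, 0.1052]
orientation: [-0.881, -3.014, 0.0]
contact_force: [-3.7, 0.9, 1.8]
grip_width: 0.0001
gripper_force: 1.5
```

```bash
python3 -c "
from h import *
track()"
```

```text
t 7.08 tcp [0.5327 0.0016 0.1052] yaw 147.4 F [-3.7  0.9  1.8] tool z [-0.001  0.    -1.   ] w 0.0001 j7 0.45
tool delta [ 0.4478 -0.2883  0.1058] az None
tang off 0.0178 radial 0.1092 jaw deg -120.8 phi -122.59386554905261 Ftool [ 3.6 -1.3 -1.8]
```

>>> arm_command:
  rows:
    - {"fingers": -1,"x": -0.0012,"y": -0.0002,"z": 0,"ax": 0,"ay": 0,"az": -0.5}
    - {"fingers": -1,"x": -0.0012,"y": -0.0002,"z": 0,"ax": 0,"ay": 0,"az": -0.5}
    - {"fingers": -1,"x": -0.0012,"y": 0,"z": 0,"ax": 0,"ay": 0,"az": -0.5}
    - {"fingers": -1,"x": 0,"y": 0,"z": 0,"ax": 0,"ay": 0,"az": 0}

```text
clock: 7.42
tcp_pos: [0.5349, -0.0003, 0.1052]
orientation: [-0.841, -3.025, 0.001]
contact_force: [-4.6, 1.8, 3.9]
grip_width: 0.0003
gripper_force: 2.7
```

>>> arm_command:
  rows:
    - {"fingers": -1,"x": -0.001,"y": 0,"z": 0,"ax": 0,"ay": 0,"az": 0}
    - {"fingers": -1,"x": 0,"y": 0,"z": 0,"ax": 0,"ay": 0,"az": 0}
    - {"fingers": -1,"x": 0,"y": 0,"z": 0,"ax": 0,"ay": 0,"az": 0}

```text
clock: 7.67
tcp_pos: [0.5355, -0.0008, 0.1051]
orientation: [-0.842, -3.024, 0.001]
contact_force: [-6.2, 2.5, 3.6]
grip_width: 0.0001
gripper_force: 3.1
```

```bash
python3 -c "
from h import *
track()"
```

```text
t 7.67 tcp [ 0.5355 -0.0008  0.1051] yaw 148.9 F [-6.2  2.5  3.6] tool z [-0.002  0.    -1.   ] w 0.0001 j7 0.48
tool delta [ 0.4587 -0.2759  0.1064] az None
tang off 0.0170 radial 0.1092 jaw deg -120.8 phi -121.1124712992177 Ftool [ 6.6 -1.  -3.5]
```

>>> arm_command:
  rows:
    - {"fingers": -1,"x": 0.005,"y": 0,"z": 0,"ax": 0,"ay": 0,"az": 0}
    - {"fingers": -1,"x": 0.01,"y": 0,"z": 0,"ax": 0,"ay": 0,"az": 0}
    - {"fingers": -1,"x": 0.015,"y": 0,"z": 0,"ax": 0,"ay": 0,"az": 0}
    - {"fingers": -1,"x": 0,"y": 0,"z": -0.03,"ax": 0,"ay": 0,"az": 0}
    - {"fingers": -1,"x": 0,"y": 0,"z": -0.035,"ax": 0,"ay": 0,"az": -6}
    - {"fingers": -1,"x": 0,"y": 0,"z": -0.035,"ax": 0,"ay": 0,"az": -7}
    - {"fingers": -1,"x": 0,"y": 0,"z": -0.03,"ax": 0,"ay": 0,"az": -7}
    - {"fingers": -1,"x": 0,"y": 0,"z": 0,"ax": 0,"ay": 0,"az": -7}
    - {"fingers": -1,"x": 0,"y": 0,"z": 0,"ax": 0,"ay": 0,"az": -4}
    - {"fingers": -1,"x": 0,"y": 0,"z": 0,"ax": 0,"ay": 0,"az": 0}

```text
clock: 8.5
tcp_pos: [0.5112, 0.0139, 0.2358]
orientation: [0.001, 3.14, -0.001]
contact_force: [-0.2, -0.5, 0.3]
grip_width: -0.0002
gripper_force: 0.0
```

```bash
python3 -c "
from h import *
to([.70,-.0423,.235],180)
d=grab('scene','s3');w=grab('wrist','w3');t=grab('top','t3')
print('beaker rim',atz(load('top0'),366,160,.115))
a=cv2.resize(d['frame'][195:305,230:340],(400,400),interpolation=cv2.INTER_CUBIC);b=cv2.resize(t['frame'][185:295,285:395],(400,400),interpolation=cv2.INTER_CUBIC)
cv2.imwrite('pics/c3.png',np.hstack([a,b])[:,:,::-1])"
```

```text
t 8.5 tcp [0.5112 0.0139 0.2358] yaw 180.0 F [-0.2 -0.5  0.3] tool z [ 0.002 -0.001 -1.   ] w -0.0002 j7 1.09
tool delta [-0.1889 -0.0561  0.0012] az -0.0
beaker rim [ 0.75269431 -0.04272838  0.115     ]
```

View pics/c3.png

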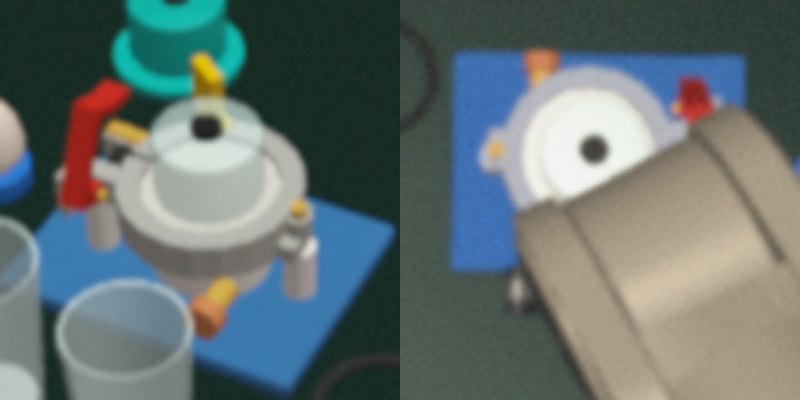

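View pics/w3.png

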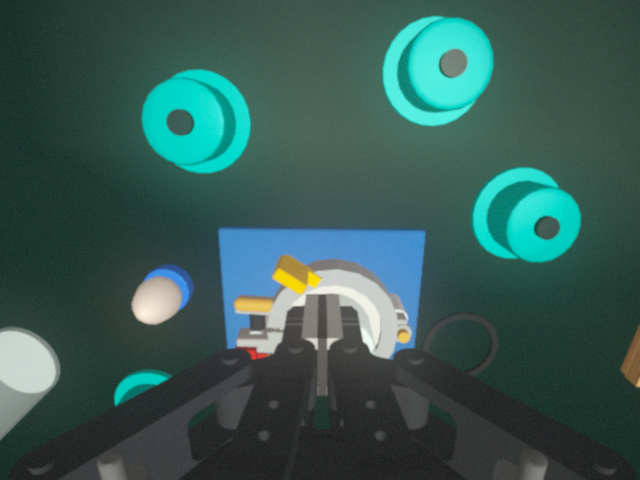

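The ring is shut to its sprung gap, with the dark bumper at (258,322) in the wrist view and the bell centred inside. The latch is still upright, at (85,140) in the scene crop. Next I locate the latch from the point clouds.

```bash
python3 -c "
from h import *
P=[]
for n in ['s3','top0','scene0']:
  e=load(n); hsv=cv2.cvtColor(e['frame'],cv2.COLOR_RGB2HSV)
  m=cv2.inRange(hsv,(0,150,60),(7,255,255))|cv2.inRange(hsv,(173,150,60),(180,255,255))
  m=cv2.erode(m,np.ones((2,2)))
  ys,xs=np.nonzero(m); Q=np.array([dep(e,x,y) for x,y in zip(xs,ys)]); Q=Q[(abs(Q[:,0]-.63)<.06)&(abs(Q[:,1]+.04)<.04)&(Q[:,2]>.05)]
  print(n,len(Q))
  for z in np.arange(.06,.14,.01):
    q=Q[abs(Q[:,2]-z)<.005]
    if len(q): print(round(z,3),len(q),np.round(q.min(0)[:2],4),np.round(q.max(0)[:2],4))
"
```

```text
s3 257
0.07 29 [ 0.6355 -0.0474] [ 0.6567 -0.0323]
0.08 28 [ 0.6427 -0.047 ] [ 0.656  -0.0337]
0.09 32 [ 0.6386 -0.048 ] [ 0.6495 -0.0336]
0.1 31 [ 0.6321 -0.0494] [ 0.6452 -0.0328]
0.11 43 [ 0.5981 -0.0488] [ 0.6421 -0.0325]
0.12 82 [ 0.5958 -0.0482] [ 0.6365 -0.0317]
0.13 12 [ 0.6251 -0.0446] [ 0.6309 -0.0321]
top0 97
0.07 2 [ 0.6322 -0.0394] [ 0.6341 -0.039 ]
0.1 5 [ 0.6391 -0.0454] [ 0.6424 -0.0387]
0.11 5 [ 0.6354 -0.0443] [ 0.6388 -0.037 ]
0.12 66 [ 0.5939 -0.0473] [ 0.6352 -0.0358]
0.13 19 [ 0.6179 -0.0465] [ 0.6291 -0.0352]
scene0 258
0.06 1 [ 0.6407 -0.0364] [ 0.6407 -0.0364]
0.07 29 [ 0.6365 -0.0497] [ 0.6557 -0.0344]
0.08 25 [ 0.6414 -0.0462] [ 0.6548 -0.0342]
0.09 33 [ 0.64   -0.0477] [ 0.6495 -0.0336]
0.1 33 [ 0.6341 -0.0492] [ 0.647  -0.0316]
0.11 40 [ 0.5947 -0.0495] [ 0.6417 -0.0333]
0.12 85 [ 0.5944 -0.0499] [ 0.6352 -0.0311]
0.13 12 [ 0.6258 -0.0446] [ 0.6333 -0.0328]
```

>>> arm_command:
  rows:
    - {"fingers": -1,"x": -0.015,"y": -0.0055,"z": 0,"ax": 0,"ay": 0,"az": 0}
    - {"fingers": -1,"x": -0.022,"y": -0.008,"z": 0,"ax": 0,"ay": 0,"az": 0}
    - {"fingers": -1,"x": -0.022,"y": -0.008,"z": 0,"ax": 0,"ay": 0,"az": 0}
    - {"fingers": -1,"x": -0.022,"y": -0.008,"z": 0,"ax": 0,"ay": 0,"az": 0}
    - {"fingers": -1,"x": -0.022,"y": -0.008,"z": 0,"ax": 0,"ay": 0,"az": 0}
    - {"fingers": -1,"x": -0.022,"y": -0.008,"z": 0,"ax": 0,"ay": 0,"az": 0}
    - {"fingers": -1,"x": -0.015,"y": -0.006,"z": 0,"ax": 0,"ay": 0,"az": 0}
    - {"fingers": -1,"x": -0.009,"y": -0.003,"z": 0,"ax": 0,"ay": 0,"az": 0}
    - {"fingers": -1,"x": 0,"y": 0,"z": 0,"ax": 0,"ay": 0,"az": 0}
    - {"fingers": -1,"x": 0,"y": 0,"z": 0,"ax": 0,"ay": 0,"az": 0}

```text
clock: 9.48
tcp_pos: [0.6594, -0.04, 0.2347]
orientation: [-0.004, -3.14, -0.001]
contact_force: [0.2, 0.2, -0.9]
grip_width: 0.0001
gripper_force: 0.0
```

```bash
python3 -c "
from h import *
to([.66,-.0405,.143],180)"
```

```text
t 9.48 tcp [ 0.6594 -0.04    0.2347] yaw 179.8 F [ 0.2  0.2 -0.9] tool z [-0.001  0.    -1.   ] w 0.0001 j7 1.16
tool delta [-0.0007 -0.0005  0.0917] az -0.2
```

Descend, then approach the latch.

>>> arm_command:
  rows:
    - {"fingers": -1,"x": 0,"y": 0,"z": 0.02,"ax": 0,"ay": 0,"az": 0}
    - {"fingers": -1,"x": 0,"y": 0,"z": 0.025,"ax": 0,"ay": 0,"az": 0}
    - {"fingers": -1,"x": 0,"y": 0,"z": 0.025,"ax": 0,"ay": 0,"az": 0}
    - {"fingers": -1,"x": 0,"y": 0,"z": 0.021,"ax": 0,"ay": 0,"az": 0}
    - {"fingers": -1,"x": 0.005,"y": 0,"z": 0,"ax": 0,"ay": 0,"az": 0}
    - {"fingers": -1,"x": 0.006,"y": 0,"z": 0,"ax": 0,"ay": 0,"az": 0}
    - {"fingers": -1,"x": 0.005,"y": 0,"z": 0,"ax": 0,"ay": 0,"az": 0}
    - {"fingers": -1,"x": 0,"y": 0,"z": 0,"ax": 0,"ay": 0,"az": 0}

```text
clock: 10.15
tcp_pos: [0.6434, -0.0401, 0.1463]
orientation: [0.003, 3.14, -0.001]
contact_force: [1.0, 0.4, 0.2]
grip_width: 0.0002
gripper_force: 0.0
```

>>> arm_command:
  rows:
    - {"fingers": -1,"x": 0.002,"y": 0,"z": 0,"ax": 0,"ay": 0,"az": 0}
    - {"fingers": -1,"x": 0.002,"y": 0,"z": 0,"ax": 0,"ay": 0,"az": 0}
    - {"fingers": -1,"x": 0.002,"y": 0,"z": 0,"ax": 0,"ay": 0,"az": 0}
    - {"fingers": -1,"x": 0,"y": 0,"z": 0,"ax": 0,"ay": 0,"az": 0}

```text
clock: 10.48
tcp_pos: [0.6379, -0.0407, 0.1448]
orientation: [0.005, 3.141, -0.0]
contact_force: [-0.1, -0.0, 0.0]
grip_width: 0.0001
gripper_force: 0.3
```

>>> arm_command:
  rows:
    - {"fingers": -1,"x": 0.002,"y": 0,"z": 0.0005,"ax": 0,"ay": 0,"az": 0}
    - {"fingers": -1,"x": 0.002,"y": 0,"z": 0.0005,"ax": 0,"ay": 0,"az": 0}
    - {"fingers": -1,"x": 0,"y": 0,"z": 0,"ax": 0,"ay": 0,"az": 0}

```text
clock: 10.73
tcp_pos: [0.6367, -0.0406, 0.1448]
orientation: [0.005, 3.135, 0.001]
contact_force: [5.9, -0.2, 1.2]
grip_width: 0.0002
gripper_force: 2.7
```

```bash
python3 -c "
from h import *
to([.6267,-.0405,.14],180)"
```

```text
t 10.73 tcp [ 0.6367 -0.0406  0.1448] yaw 179.8 F [ 5.9 -0.2  1.2] tool z [ 0.007  0.001 -1.   ] w 0.0002 j7 1.09
tool delta [0.0101 0.0001 0.0047] az -0.2
```

>>> arm_command:
  rows:
    - {"fingers": -1,"x": 0.002,"y": 0,"z": 0.0005,"ax": 0,"ay": 0,"az": 0}
    - {"fingers": -1,"x": 0.002,"y": 0,"z": 0.0005,"ax": 0,"ay": 0,"az": 0}
    - {"fingers": -1,"x": 0,"y": 0,"z": 0,"ax": 0,"ay": 0,"az": 0}

```text
clock: 10.98
tcp_pos: [0.6332, -0.0406, 0.1442]
orientation: [0.005, 3.134, 0.001]
contact_force: [6.5, -0.4, 3.4]
grip_width: -0.0
gripper_force: 3.5
```

>>> arm_command:
  rows:
    - {"fingers": -1,"x": 0.002,"y": 0,"z": 0.0005,"ax": 0,"ay": 0,"az": 0}
    - {"fingers": -1,"x": 0.002,"y": 0,"z": 0.0005,"ax": 0,"ay": 0,"az": 0}
    - {"fingers": -1,"x": 0,"y": 0,"z": 0,"ax": 0,"ay": 0,"az": 0}

```text
clock: 11.23
tcp_pos: [0.6293, -0.0405, 0.1434]
orientation: [0.005, 3.134, 0.001]
contact_force: [6.7, -0.3, 4.2]
grip_width: 0.0002
gripper_force: 3.8
```

>>> arm_command:
  rows:
    - {"fingers": -1,"x": 0.003,"y": 0,"z": 0.0015,"ax": 0,"ay": 0,"az": 0}
    - {"fingers": -1,"x": 0.003,"y": 0,"z": 0.0015,"ax": 0,"ay": 0,"az": 0}
    - {"fingers": -1,"x": 0.003,"y": 0,"z": 0.0015,"ax": 0,"ay": 0,"az": 0}
    - {"fingers": -1,"x": 0,"y": 0,"z": 0,"ax": 0,"ay": 0,"az": 0}

```text
clock: 11.57
tcp_pos: [0.62, -0.0402, 0.1399]
orientation: [0.005, 3.134, 0.0]
contact_force: [2.6, -0.8, 11.5]
grip_width: 0.0001
gripper_force: 5.2
```

>>> arm_command:
  rows:
    - {"fingers": -1,"x": 0.0025,"y": 0,"z": 0.002,"ax": 0,"ay": 0,"az": 0}
    - {"fingers": -1,"x": 0.0025,"y": 0,"z": 0.002,"ax": 0,"ay": 0,"az": 0}
    - {"fingers": -1,"x": 0.0025,"y": 0,"z": 0.002,"ax": 0,"ay": 0,"az": 0}
    - {"fingers": -1,"x": 0,"y": 0,"z": 0,"ax": 0,"ay": 0,"az": 0}

```text
clock: 11.9
tcp_pos: [0.6118, -0.04, 0.1334]
orientation: [0.005, 3.136, 0.0]
contact_force: [2.3, -0.6, 12.5]
grip_width: 0.0001
gripper_force: 5.1
```

```bash
python3 -c "
from h import *
to([.6019,-.0405,.1226],180)
d=grab('scene','s4')
cv2.imwrite('pics/c4.png',cv2.resize(d['frame'][195:305,230:340],(500,500),interpolation=cv2.INTER_CUBIC)[:,:,::-1])"
```

```text
t 11.9 tcp [ 0.6118 -0.04    0.1334] yaw 179.8 F [ 2.3 -0.6 12.5] tool z [ 0.006  0.    -1.   ] w 0.0001 j7 1.07
tool delta [ 0.01   -0.0005  0.0108] az -0.2
```

View pics/c4.png

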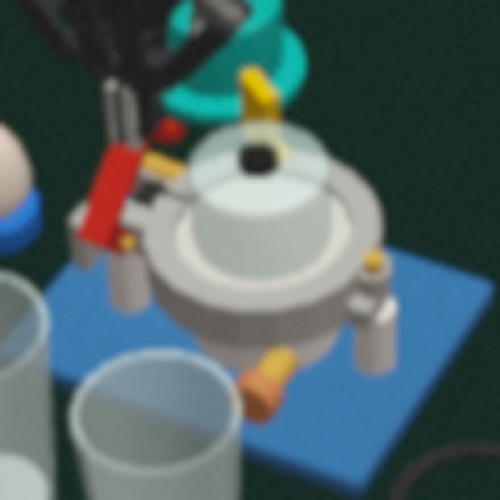

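The latch is folding, with the fingertip near its end at (120,140) and the force at about 13 N. I keep going in small steps.

>>> arm_command:
  rows:
    - {"fingers": -1,"x": 0.002,"y": 0,"z": 0.002,"ax": 0,"ay": 0,"az": 0}
    - {"fingers": -1,"x": 0.002,"y": 0,"z": 0.002,"ax": 0,"ay": 0,"az": 0}
    - {"fingers": -1,"x": 0.002,"y": 0,"z": 0.002,"ax": 0,"ay": 0,"az": 0}
    - {"fingers": -1,"x": 0,"y": 0,"z": 0,"ax": 0,"ay": 0,"az": 0}

```text
clock: 12.28
tcp_pos: [0.605, -0.0398, 0.1271]
orientation: [0.004, 3.138, 0.0]
contact_force: [-1.1, -0.5, 13.6]
grip_width: 0.0001
gripper_force: 5.4
```

>>> arm_command:
  rows:
    - {"fingers": -1,"x": 0.002,"y": 0,"z": 0.0025,"ax": 0,"ay": 0,"az": 0}
    - {"fingers": -1,"x": 0.002,"y": 0,"z": 0.0025,"ax": 0,"ay": 0,"az": 0}
    - {"fingers": -1,"x": 0,"y": 0,"z": 0,"ax": 0,"ay": 0,"az": 0}

```text
clock: 12.53
tcp_pos: [0.6004, -0.0398, 0.1216]
orientation: [0.004, 3.139, 0.0]
contact_force: [-1.9, 1.1, 11.3]
grip_width: -0.0001
gripper_force: 5.1
```

>>> arm_command:
  rows:
    - {"fingers": -1,"x": 0.0015,"y": 0,"z": 0.0025,"ax": 0,"ay": 0,"az": 0}
    - {"fingers": -1,"x": 0.0015,"y": 0,"z": 0.0025,"ax": 0,"ay": 0,"az": 0}
    - {"fingers": -1,"x": 0,"y": 0,"z": 0,"ax": 0,"ay": 0,"az": 0}

```text
clock: 12.78
tcp_pos: [0.5969, -0.0397, 0.1167]
orientation: [0.004, 3.14, -0.0]
contact_force: [-4.0, 0.2, 14.3]
grip_width: 0.0004
gripper_force: 6.3
```

>>> arm_command:
  rows:
    - {"fingers": -1,"x": 0.0005,"y": 0,"z": 0.002,"ax": 0,"ay": 0,"az": 0}
    - {"fingers": -1,"x": 0.0005,"y": 0,"z": 0.002,"ax": 0,"ay": 0,"az": 0}
    - {"fingers": -1,"x": 0,"y": 0,"z": 0,"ax": 0,"ay": 0,"az": 0}

```text
clock: 13.03
tcp_pos: [0.5951, -0.0396, 0.1129]
orientation: [-0.004, -3.141, 0.001]
contact_force: [-8.1, -0.0, 20.3]
grip_width: 0.0001
gripper_force: 9.1
```

>>> arm_command:
  rows:
    - {"fingers": -1,"x": 0.0005,"y": 0,"z": 0.002,"ax": 0,"ay": 0,"az": 0}
    - {"fingers": -1,"x": 0.0005,"y": 0,"z": 0.002,"ax": 0,"ay": 0,"az": 0}
    - {"fingers": -1,"x": 0,"y": 0,"z": 0,"ax": 0,"ay": 0,"az": 0}

```text
clock: 13.28
tcp_pos: [0.593, -0.0396, 0.1085]
orientation: [-0.003, -3.139, 0.002]
contact_force: [-10.2, 0.2, 18.6]
grip_width: 0.0001
gripper_force: 9.1
```

>>> arm_command:
  rows:
    - {"fingers": -1,"x": 0.0005,"y": 0,"z": 0.0015,"ax": 0,"ay": 0,"az": 0}
    - {"fingers": -1,"x": 0,"y": 0,"z": 0.0015,"ax": 0,"ay": 0,"az": 0}
    - {"fingers": -1,"x": 0,"y": 0,"z": 0,"ax": 0,"ay": 0,"az": 0}

```text
clock: 13.53
tcp_pos: [0.5913, -0.0396, 0.1049]
orientation: [-0.003, -3.136, 0.002]
contact_force: [-13.7, 0.6, 19.9]
grip_width: 0.0001
gripper_force: 9.9
```

>>> arm_command:
  rows:
    - {"fingers": -1,"x": 0.002,"y": 0,"z": 0,"ax": 0,"ay": 0,"az": 0}
    - {"fingers": -1,"x": 0.002,"y": 0,"z": 0,"ax": 0,"ay": 0,"az": 0}
    - {"fingers": -1,"x": 0,"y": 0,"z": 0,"ax": 0,"ay": 0,"az": 0}

```text
clock: 13.78
tcp_pos: [0.5907, -0.0397, 0.1051]
orientation: [0.004, 3.139, 0.001]
contact_force: [-0.5, 2.0, 8.0]
grip_width: -0.0001
gripper_force: 3.7
```

```bash
python3 -c "
from h import *
to([.5918,-.0405,.105],180)
d=grab('scene','s5');w=grab('wrist','w5')
e=d; hsv=cv2.cvtColor(e['frame'],cv2.COLOR_RGB2HSV)
m=cv2.inRange(hsv,(0,150,60),(7,255,255))|cv2.inRange(hsv,(173,150,60),(180,255,255))
ys,xs=np.nonzero(m); Q=np.array([dep(e,x,y) for x,y in zip(xs,ys)]); Q=Q[(abs(Q[:,0]-.62)<.07)&(abs(Q[:,1]+.04)<.04)&(Q[:,2]>.05)]
for x in np.arange(.57,.67,.01):
    q=Q[abs(Q[:,0]-x)<.005]
    if len(q)>2: print(round(x,3),len(q),np.round(np.percentile(q[:,2],[50,90,98]),4))
"
```

```text
t 13.78 tcp [ 0.5907 -0.0397  0.1051] yaw 179.9 F [-0.5  2.   8. ] tool z [ 0.002  0.001 -1.   ] w -0.0001 j7 1.04
tool delta [-0.0011 -0.0008  0.0001] az -0.1
0.58 4 [0.0766 0.0779 0.0782]
0.6 13 [0.0841 0.0859 0.0876]
0.61 24 [0.0852 0.0867 0.0879]
0.62 29 [0.0848 0.0866 0.0869]
0.63 31 [0.0849 0.0863 0.0869]
0.64 58 [0.0785 0.0846 0.0877]
```

The latch face reads as level at z of about 0.086. I press gently to confirm the hard stop.

>>> arm_command:
  rows:
    - {"fingers": -1,"x": 0,"y": 0,"z": 0.0015,"ax": 0,"ay": 0,"az": 0}
    - {"fingers": -1,"x": 0,"y": 0,"z": 0,"ax": 0,"ay": 0,"az": 0}
    - {"fingers": -1,"x": 0,"y": 0,"z": 0,"ax": 0,"ay": 0,"az": 0}

```text
clock: 14.13
tcp_pos: [0.5907, -0.0396, 0.1047]
orientation: [0.004, 3.14, -0.001]
contact_force: [-5.2, 0.2, 18.1]
grip_width: 0.0001
gripper_force: 9.2
```

>>> arm_command:
  rows:
    - {"fingers": -1,"x": 0,"y": 0,"z": 0.001,"ax": 0,"ay": 0,"az": 0}
    - {"fingers": -1,"x": 0,"y": 0,"z": 0,"ax": 0,"ay": 0,"az": 0}
    - {"fingers": -1,"x": 0,"y": 0,"z": 0,"ax": 0,"ay": 0,"az": 0}

```text
clock: 14.38
tcp_pos: [0.5907, -0.0396, 0.1045]
orientation: [0.004, 3.14, -0.002]
contact_force: [-7.9, 0.0, 25.2]
grip_width: -0.0002
gripper_force: 13.0
```

That is the hard stop: another 7 N moved it only 0.2 mm. I lift off and check.

>>> arm_command:
  rows:
    - {"fingers": -1,"x": 0,"y": 0,"z": -0.003,"ax": 0,"ay": 0,"az": 0}
    - {"fingers": -1,"x": 0,"y": 0,"z": -0.01,"ax": 0,"ay": 0,"az": 0}
    - {"fingers": -1,"x": 0,"y": 0,"z": -0.03,"ax": 0,"ay": 0,"az": 0}
    - {"fingers": -1,"x": 0,"y": 0,"z": -0.04,"ax": 0,"ay": 0,"az": 0}
    - {"fingers": -1,"x": 0,"y": 0,"z": -0.04,"ax": 0,"ay": 0,"az": 0}
    - {"fingers": -1,"x": 0.03,"y": 0,"z": -0.02,"ax": 0,"ay": 0,"az": 0}
    - {"fingers": -1,"x": 0.04,"y": 0,"z": 0,"ax": 0,"ay": 0,"az": 0}
    - {"fingers": -1,"x": 0.04,"y": 0,"z": 0,"ax": 0,"ay": 0,"az": 0}
    - {"fingers": -1,"x": 0,"y": 0,"z": 0,"ax": 0,"ay": 0,"az": 0}
    - {"fingers": -1,"x": 0,"y": 0,"z": 0,"ax": 0,"ay": 0,"az": 0}

```text
clock: 15.22
tcp_pos: [0.4777, -0.0409, 0.2443]
orientation: [-0.005, -3.14, 0.005]
contact_force: [0.8, 0.2, 0.1]
grip_width: -0.0002
gripper_force: 0.0
```

```bash
python3 -c "
from h import *
d=grab('scene','s6');t=grab('top','t6')
e=d; hsv=cv2.cvtColor(e['frame'],cv2.COLOR_RGB2HSV)
m=cv2.inRange(hsv,(0,150,60),(7,255,255))|cv2.inRange(hsv,(173,150,60),(180,255,255))
ys,xs=np.nonzero(m); Q=np.array([dep(e,x,y) for x,y in zip(xs,ys)]); Q=Q[(abs(Q[:,0]-.62)<.07)&(abs(Q[:,1]+.04)<.04)&(Q[:,2]>.05)]
for x in np.arange(.57,.67,.01):
    q=Q[abs(Q[:,0]-x)<.005]
    if len(q)>2: print(round(x,3),len(q),np.round(np.percentile(q[:,2],[50,90,98]),4))
a=cv2.resize(d['frame'][190:310,225:345],(400,400),interpolation=cv2.INTER_CUBIC);b=cv2.resize(t['frame'][90:330,220:460],(400,400),interpolation=cv2.INTER_CUBIC)
cv2.imwrite('pics/c6.png',np.hstack([a,b])[:,:,::-1])"
```

```text
0.58 32 [0.0838 0.0857 0.0871]
0.59 26 [0.0848 0.0863 0.0877]
0.6 25 [0.0848 0.0871 0.0888]
0.61 28 [0.0847 0.0871 0.0878]
0.62 27 [0.084  0.0874 0.0886]
0.63 23 [0.0849 0.0863 0.0882]
0.64 65 [0.0789 0.0872 0.0892]
```

View pics/c6.png

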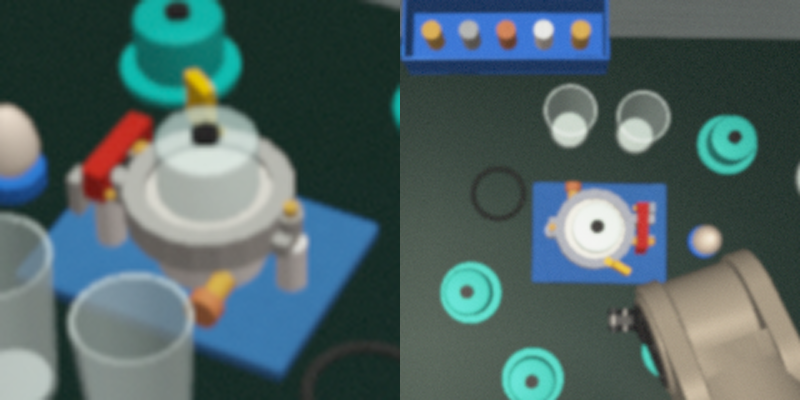

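The latch lies flat across both ears, at (120,155) on the left and (643,228) on the right, and stays down after release. The ring is shut, the bell is centred inside it, and the bystanders have not moved.

```bash
python3 -c "
from h import *
print(r.hand_in())"
```

```text
the job is handed in; nothing more can be done
None
```

I closed the clamp ring around the flanges, which centred the bell, and pressed the red latch down to its hard stop, where it stayed after release; the other items look unmoved, and I handed the job in at about 15 s.

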